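Seat a collet chuck in the tool-change stand

TASK

Take the collet chuck out of the plywood rack and seat it, taper down, in the spindle nose of the tool-change stand: feel round with a light push until its two flange slots find the drive dogs, then bring the flange down flat on the nose face, never forcing it, for a hard push bruises the dogs. With the chuck home, swing the clamp lever fully across so that its claw grips the pull stud. Let go, and leave the other tool holders and the things on the bench where they are.

Things in the scene. Friction and masses are not known exactly. Their poses are not given: they have to be found in the camera images.
- stand: Grey cast tool-change stand, fixed. Origin on the nose axis at bench height. Steel sleeve (67 mm across) on top: flat face 118 mm up, taper bore 32.6 mm at the mouth, two opposite drive dogs on the face, 19 to 31 mm from the axis, 13 wide, 7 high, tops chamfered 1.5. The sleeve sits stiff, dogs up to 0.55 rad either way off the stand's x axis; that angle is not measured.
- nose_face (a point): Centre of the nose face, on the stand's axis, 118 mm above the bench; its axes are the stand's (z up). The chuck is home when its flange's underside lies on this face, taper in the bore (0.8 mm play all round). While the flange rides on top of the dogs it stands 7 mm higher.
- collet_chuck: Collet chuck, 130 mm long, 0.4 to 0.65 kg, upright in the rack, taper down. Origin on its axis in the flange's underside, z up to the nut. Below: 31 mm taper 45 long, pull stud to 62 below (head 18 across). Flange 50 across, 16 high, slots 16.5 wide and 8 deep at its +x and -x (a half turn is the same). Above: neck, then a plain round nut 42 across with flat top, from 32 to 68 above the origin.
- collet_chuck_grip (a point): Point on the chuck's axis at mid height of its nut, 49 mm above the flange's underside: grasp here from above, at any yaw (42 mm across).
- clamp_lever (a joint): Clamp lever of the stand, rad: 0 to 0.15 as found (open), 0.75 at the stop (clamped). It grows as the knob swings away from the robot (clockwise seen from above); stiff, takes about 3 N at the knob and stays where left. Its claw enters the 10 mm high neck of the pull stud only when the chuck is home; otherwise it strikes the stud's head.
- lever_knob (a point): Middle of the lever's black upright knob, 22 mm across, from 60 to 107 mm above the bench (this point at 86), 105 mm from the lever's pivot; push it or pinch it from above. Left (+y) of the stand.
- clamp_lever_hinge (a point): Point on the lever's upright pivot axis, at the knob's height, 50 mm to the +y side of the nose axis in the stand's frame.
- rack: Plywood rack, fixed, 80 x 290 x 85 mm, long side along its y. Origin under its centre. Three 35 mm holes through its 12 mm top board at y = -95, 0 and 95 mm hold three tool holders by their flanges (order varies); their shanks hang 62 mm below the board's top, so lift more than that to clear.
- drill_chuck_mid (a point): Middle of the drill chuck on a like shank: dark knurled body 41 across with a conical nose and three jaws, top 85 mm above the rack's board. Not wanted: leave it in the rack.
- stub_arbor_mid (a point): Middle of the stub arbor on a like shank: thin 16 mm spigot with a washer and screw, top 56 mm above the rack's board. Not wanted: leave it in the rack.
- spanner: Combination spanner, 32 x 169 x 8 mm, lying on the bench behind the right end of the rack; origin under its middle. Leave alone.
- tape_measure: Yellow tape measure, 34 x 78 x 66 mm, on the bench in front of the rack; origin under its middle. Leave alone.
- screw_box: Card box of screws, 60 x 90 x 46 mm, behind the stand; origin under its middle. Leave alone.
Mind the look-alikes: they are no part of the job. Leave any blue or purple look-alike of the collet_chuck alone.

How it is judged:
By the outcome, as a careful person would: the job done as asked, in the order asked, and still so for the second after the job is handed in, with the robot touching nothing.
It also fails if it takes over 67 s, if anything falls off the work surface, if the arm or the gripper's body presses on something with over 40 N, if the wrist force passes 120 N, or if a joint passes its speed limit or range.

ROBOT

A 7-joint arm with a two-finger parallel gripper is mounted at the origin on a cart in front of the work surface, level with it; the furniture and walls round the work are solid. World frame = base frame: x ahead of the robot, y to its left, z up, the work surface at z = 0. Lengths are in mm, angles in rad, forces in N, time in s.
With the tool pointing down it reaches from about 425 to 975 mm from the base axis. Payload 16.7 kg.
Tool frame: the origin (TCP) lies at the very end of the fingers, on their centre line; the grasp point (between the pads) lies 19 mm behind it; z points along the fingers, y is the line along which they close (so a half turn about z gives the same grasp; the last joint's range is limited). The gripper opens to 85 mm and grips with 20 to 120 N. Pads are 22 mm wide; open, the fingers measure 114 mm over their backs; the gripper's body (76 mm by 85 mm) begins 54 mm behind the grasp point. The pads swing forward as they close: fully open they stand 13 mm farther back than shut.
Start: joints at [-1.442, 0.426, 0.074, 1.606, -0.034, 1.111, -0.067], TCP at [185.768, 648.896, 231.302] pointing down, gripper open.
Joint ranges: [-2.85, 2.85], [-0.5, 2.14], [-1.23, 1.37], [0.21, 2.46], [-1.02, 4.16], [0.16, 2.05], [-2.73, 2.73]. Speed limits (rad/s): [1.89, 1.89, 2.39, 2.39, 3.01, 3.01, 3.01].

INTERFACE

Orientations are given as a unit quaternion [w, x, y, z].
In Python, from bench import r, optics gives the robot as it stands.
- The arm moves only by the tool carry_out, never from a script. Its argument "commands" is a list of rows, each a list of 7 numbers: the opening in per cent of the stroke, from 0 (shut) to 100 (fully open), then the shift along the tool's x, y, z in units of 40 mm (1.0 is 40 mm), then the turn, a rotation vector about the tool's x, y, z in units of 8 degrees (1.0 is 8 degrees). A call has 1 to 8 rows; each row shifts and turns the commanded pose from where the row before left it, along the tool's axes as they then stand; what a row does not reach is not made up. A row lasts 1/10 s, in which the tool goes at most 50 mm and 8.59 degrees, less where a joint would pass 70% of its speed; a pose out of reach is approached as far as the arm can. A call is refused whole if a number of a shift passes 1 or a number of a turn 1, either way. A call with a gripper value outside its range is refused whole. The fingers move at their own pace and stop on an object; "grip_force" is the grip in N (left out, the last holds). Time passes only in rows, so rows that do not move let the fingers close. It gives the time, the measured TCP pose, the force, the opening and the grip force at its end, in the units of the state.
- r.get_obs(): the state, without advancing time (a new reading comes with each control period).
- optics.camera(name): name is "side" or "top" or "wrist"; returns (picture, depth): 480x640x3 uint8, red, green, blue; 480x640 float32, mm along the optical axis (not along the pixel's ray), 0 where there is no reading.
- optics.get_calibration(name): a dict with "K" (3x3 intrinsics, pixels), "k1" (the pictures are not rectified: a ray, as slopes to the right and down, at radius r is drawn at 1 + k1 r^2 times it, then the intrinsics apply), "position" and "orientation" of the camera in the world; the wrist camera has in their place "tool_from_camera" (4x4, takes a point from camera to tool coordinates, whose origin is the TCP and whose axes are the flange's). Camera axes: x right, y up, looking along -z (the intrinsics and any distortion apply to the point x, -y, -z); pixel columns grow to the right and rows downward; lengths in mm; the calibration is good to about 2 mm. A picture is of the moment at which its call begins: read the wrist's pose just before it. get_calibration takes no time and is no camera call.
- r.job_done(): hands the job in; it is judged then, once.
Trained networks look in the newest picture that a camera, given by its name, has taken for a name from the list of things; names that differ only in an ending like _2 or _b are one class to them, and where a whole thing is asked for, a point or a joint stands for the part that bears it (a point fixed in the world has none). Each returns a list of dicts, best first, with "conf" (0 to 1); they miss things now and then, are a little off and sometimes report something else, mostly with a low value. They report only what shows in the picture. A call takes as long as a camera call. They do not tell look-alikes from the thing itself.
- optics.cut_out(camera, name): "mask" (480x640 bool, what is visible of it) and "point" ([column, row] in pixels, amid what is visible of it).
- optics.place_of(camera, name): "point" ([column, row] in pixels: a listed point, or the origin of a listed thing).
The state is a dict: "time": time; "q": joint angles; "joint_vel": joint speeds; "tau": joint torques, N m; "tcp_pos": TCP position; "eef_rot": TCP orientation; "contact_force": force on the tool from outside, world axes, zero at the start; "wrist_torque": the same for the moment, N m; "finger_gap": finger opening in mm; "finger_force": force on a finger pad.
Only numpy, scipy, OpenCV 4.12 (cv2) and the standard library are available. Lean on these libraries where they do the work, as an engineer would, in place of code of your own. Each camera call takes 0.05 s, during which the arm holds its last target. There are 200 camera calls.

## Working session

There is one attempt and no reset: what is moved stays moved. The work goes in short steps, Python scripts to look and compute and a tool call to move; the robot and the scene stay as the last step left them, time stands still between calls to the robot, and variables do not carry over. Pictures are saved under pics/ and viewed, at most 10 in all, crops included, and the job is handed in when it is done.

Besides the shell and the picture viewer there is one more tool, called after "Request:" as name(argument=value, ...) on one line, values as JSON. carry_out: Moves the arm, as the interface text tells. Its arguments: {"type":"object","properties":{"commands":{"type":"array","items":{"type":"array","items":{"type":"number"}}},"grip_force":{"type":"number"}},"required":["commands"]}

```bash
ls; mkdir -p pics; cat > h.py <<'E'
import numpy as np, cv2
from scipy.spatial.transform import Rotation as R
from bench import r, optics
def rot(q): return R.from_quat([q[1],q[2],q[3],q[0]])
def campose(name,obs=None):
    c=optics.get_calibration(name)
    if 'tool_from_camera' in c:
        T=np.array(c['tool_from_camera']); o=obs or r.get_obs()
        Rt=rot(o['eef_rot']).as_matrix()
        return c,Rt@T[:3,:3],Rt@T[:3,3]+np.array(o['tcp_pos'])
    return c,rot(c['orientation']).as_matrix(),np.array(c['position'])
def rays(c,uv):
    K=np.array(c['K']);uv=np.atleast_2d(uv).astype(float)
    d=np.stack([(uv[:,0]-K[0,2])/K[0,0],(uv[:,1]-K[1,2])/K[1,1]],1)
    s=d.copy()
    for _ in range(20): s=d/(1+c['k1']*(s**2).sum(1,keepdims=True))
    return np.c_[s[:,0],-s[:,1],-np.ones(len(s))]
def world(name,uv,depth=None,z=None,obs=None):
    c,Rw,p=campose(name,obs); d=rays(c,uv)@Rw.T
    if z is not None: t=(z-p[2])/d[:,2]
    else: t=np.atleast_1d(depth)
    return p+d*t[:,None]
E
python3 - <<'E'
from h import *
o=r.get_obs();print(o['tcp_pos'],o['eef_rot'],o['finger_gap'])
Z={'nose_face':118,'collet_chuck_grip':None,'lever_knob':86,'clamp_lever_hinge':86,'drill_chuck_mid':None,'stub_arbor_mid':None,'rack':0,'stand':0,'collet_chuck':85,'tape_measure':0,'screw_box':0}
for n in ['top','side']:
    im,d=optics.camera(n); cv2.imwrite(f'pics/{n}0.png',im[...,::-1]); np.save(f'{n}_d.npy',d)
    print(n,campose(n)[2])
    for k,z in Z.items():
        if n=='side' and k not in('nose_face','collet_chuck_grip','lever_knob','clamp_lever_hinge'): continue
        if k=='collet_chuck_grip': z=134
        if z is None: z=120
        for e in optics.place_of(n,k)[:2]:
            print(k,round(e['conf'],2),np.round(e['point']),np.round(world(n,e['point'],z=z)[0],1))
print(r.get_obs()['time'])
E
```

```text
pics
[185.64925161 648.53660816 230.60082797] [-4.52100311e-05  1.38922593e-01  9.90303030e-01 -6.48428113e-04] 85.33009335931824
top [ 402.52588567 -108.34334854 1203.78847235]
nose_face 0.78 [234. 226.] [514.4  56.7 118. ]
collet_chuck_grip 0.81 [479. 240.] [ 486.2 -380.1  134. ]
collet_chuck_grip 0.79 [308. 262.] [448.6 -78.3 134. ]
lever_knob 0.82 [162. 254.] [467.3 194.   86. ]
lever_knob 0.21 [476. 197.] [ 568.1 -389.6   86. ]
clamp_lever_hinge 0.77 [209. 230.] [510.1 108.1  86. ]
clamp_lever_hinge 0.54 [372. 243.] [ 485.5 -195.7   86. ]
drill_chuck_mid 0.69 [424. 238.] [ 491.5 -285.7  120. ]
stub_arbor_mid 0.59 [371. 244.] [ 479.7 -191.8  120. ]
rack 0.8 [415. 244.] [ 489.1 -287.7    0. ]
rack 0.4 [423. 241.] [ 495.  -304.6    0. ]
stand 0.59 [242. 234.] [510.2  56.7   0. ]
collet_chuck 0.86 [313. 263.] [448.9 -85.8  85. ]
collet_chuck 0.8 [311. 205.] [557.1 -83.   85. ]
tape_measure 0.69 [475. 195.] [ 584.9 -408.8    0. ]
tape_measure 0.6 [453. 324.] [ 330.9 -358.6    0. ]
screw_box 0.9 [195. 147.] [688.3 154.1   0. ]
side [444.91955595 847.89134945 476.47699354]
nose_face 0.58 [310. 274.] [505.7  62.7 118. ]
collet_chuck_grip 0.88 [339. 246.] [454.8 -47.  134. ]
collet_chuck_grip 0.77 [290. 251.] [551.9 -13.8 134. ]
lever_knob 0.79 [328. 330.] [467.7 205.5  86. ]
lever_knob 0.49 [325. 243.] [ 488.8 -194.    86. ]
clamp_lever_hinge 0.56 [307. 304.] [508.8 119.7  86. ]
0.85
```

View pics/top0.png

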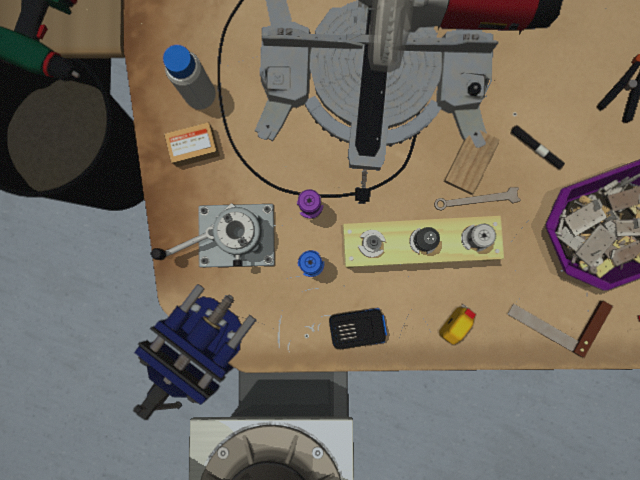

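View pics/side0.png

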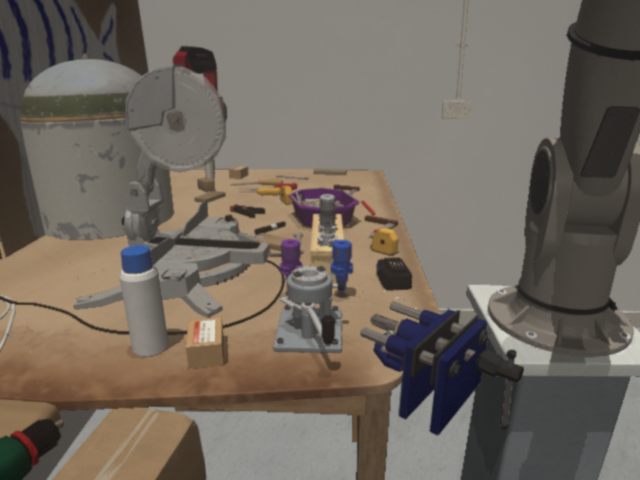

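The top view shows the wanted grey collet chuck at the rack's right end, pixel (481,238). The stand nose is at (236,230) and the knob at (160,254). The blue (310,263) and purple (310,204) look-alikes stand free on the bench. The side view agrees. I'll fly over the stand first for a close look.

Request:
carry_out(commands=[[100,-0.79,-0.86,-0.25,0,0,0],[100,-0.79,-0.86,-0.25,0,0,0],[100,-0.79,-0.86,-0.25,0,0,0],[100,-0.79,-0.86,-0.25,0,0,0],[100,-0.79,-0.86,-0.25,0,0,0],[100,-0.79,-0.86,-0.25,0,0,0],[100,-0.79,-0.86,-0.25,0,0,0],[100,-0.79,-0.86,-0.25,0,0,0]])

```text
time: 1.65
tcp_pos: [353.6, 312.9, 311.9]
eef_rot: [0.0, 0.139, 0.99, 0.0]
contact_force: [1.1, -0.0, 0.5]
finger_gap: 85.7
finger_force: 0.0
```

```bash
python3 - <<'E'
from h import *
print(np.round(optics.get_calibration('wrist')['tool_from_camera'],3), optics.get_calibration('wrist')['K'])
o=r.get_obs();print(o['tcp_pos'],o['eef_rot'],o['time'],o['q'])
E
```

```text
[[-1.00000e-03  9.60000e-01  2.79000e-01  6.96990e+01]
 [ 1.00000e+00  1.00000e-03 -1.00000e-03  4.87000e-01]
 [-1.00000e-03  2.79000e-01 -9.60000e-01 -1.42043e+02]
 [ 0.00000e+00  0.00000e+00  0.00000e+00  1.00000e+00]] [[393.11188483   0.         319.71658086]
 [  0.         393.11188483 240.69128933]
 [  0.           0.           1.        ]]
[353.58781548 312.91291769 311.9469482 ] [3.28100084e-05 1.38958302e-01 9.90298162e-01 3.73631042e-04] 1.65 [-1.10395738  0.00790254  0.24660609  1.95178777 -0.00246418  1.18147935
  0.43555266]
```

Request:
carry_out(commands=[[100,-0.79,-0.73,0.2,0,0,0],[100,-0.79,-0.73,0.2,0,0,0],[100,-0.79,-0.73,0.2,0,0,0],[100,-0.79,-0.73,0.2,0,0,0],[100,-0.79,-0.73,0.2,0,0,0],[100,-0.79,-0.73,0.25,0,0,0],[100,-0.79,-0.73,0.3,0,0,0],[100,0,0,0,0,0,0]])

```text
time: 2.45
tcp_pos: [510.7, 52.2, 248.4]
eef_rot: [0.0, 0.142, 0.99, -0.001]
contact_force: [0.1, 0.8, 0.7]
finger_gap: 84.9
finger_force: 0.0
```

```bash
python3 - <<'E'
from h import *
o=r.get_obs();print(o['tcp_pos'],o['eef_rot'],o['time'])
im,d=optics.camera('wrist'); cv2.imwrite('pics/w1.png',im[...,::-1]); np.savez('w1.npz',im=im,d=d)
import json;json.dump({k:np.array(o[k]).tolist() for k in('tcp_pos','eef_rot')},open('w1.json','w'))
for k,z in {'nose_face':118,'lever_knob':86,'clamp_lever_hinge':86,'stand':0}.items():
    for e in optics.place_of('wrist',k)[:2]:
        print(k,round(e['conf'],2),np.round(e['point']),np.round(world('wrist',e['point'],z=z,obs=o)[0],1))
# depth cloud: dogs
v,u=np.mgrid[0:480,0:640]; m=d>0
P=world('wrist',np.c_[u[m],v[m]],d[m],obs=o)
for lo,hi in((112,121),(122,128)):
    s=P[(P[:,2]>lo)&(P[:,2]<hi)&(np.hypot(P[:,0]-512,P[:,1]-57)<50)]
    print(lo,len(s),s.mean(0),np.median(s[:,2]),s.min(0),s.max(0))
E
```

```text
[510.74142437  52.19210085 248.39913873] [ 1.49244149e-05  1.42076003e-01  9.89855134e-01 -1.10559823e-03] 2.45
nose_face 0.8 [324. 228.] [511.6  55.5 118. ]
lever_knob 0.66 [496. 113.] [470.7 201.5  86. ]
clamp_lever_hinge 0.8 [383. 198.] [509.4 104.9  86. ]
stand 0.9 [326. 200.] [513.4  58.6   0. ]
112 4567 [509.64402008  55.82000234 117.1884271 ] 117.27667392111442 [477.48534821  21.99582993 112.00416342] [544.85141373  88.6874195  120.95433438]
122 670 [509.88647212  54.99513338 124.18460012] 124.24678590020793 [481.05690922  33.77105897 122.00215705] [540.85177717  77.20071865 126.3787746 ]
```

View pics/w1.png

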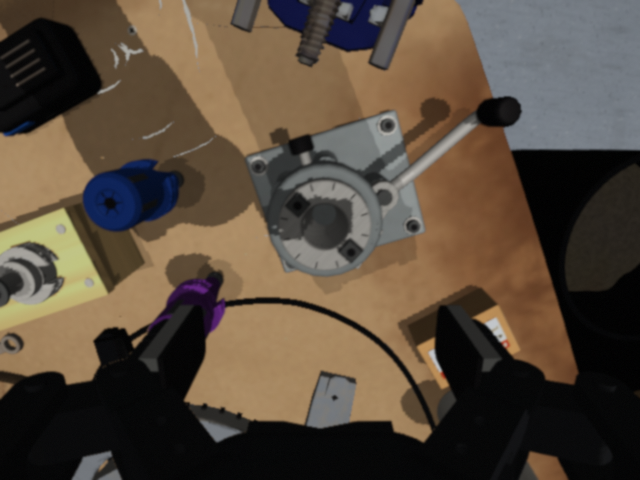

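The wrist view shows the nose centre near (325,226), the dogs as dark blocks at (297,204) and (351,249), and the knob at (500,111).

```bash
python3 - <<'E'
from h import *
import json
o=json.load(open('w1.json')); z=np.load('w1.npz'); d=z['d']
v,u=np.mgrid[0:480,0:640]; m=d>0
P=world('wrist',np.c_[u[m],v[m]],d[m],obs=o)
s=P[(P[:,2]>112)&(P[:,2]<121)][:,:2].astype(np.float32); s=s[np.hypot(*(s-[510,56]).T)<45]
print('ring',cv2.minEnclosingCircle(s))
q=P[(P[:,2]>121.5)&(P[:,2]<128)][:,:2]; rr=np.hypot(*(q-[511,55.5]).T); q=q[(rr>15)&(rr<33)]
c=np.array([511,55.5]); ax=q-c; a=np.angle(np.mean((ax[:,0]+1j*ax[:,1])**2))/2
A=q[(ax@[np.cos(a),np.sin(a)])>0];B=q[(ax@[np.cos(a),np.sin(a)])<0]
print('dog angle',a,A.mean(0),B.mean(0),(A.mean(0)+B.mean(0))/2,len(A),len(B))
D=world('wrist',[[297.5,204],[351,249.5]],z=125,obs=o);print(D,D.mean(0),np.arctan2(*(D[1]-D[0])[1::-1]))
# stand's axes from plate edge: corners
C=world('wrist',[[258,166],[388,125],[413,226]],z=10,obs=o);print(C)
E
```

```text
ring ((511.1601867675781, 55.37017822265625), 33.72932434082031)
dog angle 0.5554400844611486 [531.76958564  68.59292974] [489.32673042  42.24604553] [510.54815803  55.41948764] 328 347
[[488.60576688  43.34748588 125.        ]
 [530.47111065  69.99232848 125.        ]] [509.53843876  56.66990718 125.        ] 0.5667846430893568
[[461.9105804    5.31184268  10.        ]
 [460.1079534  133.88832561  10.        ]
 [561.63764004 134.82509709  10.        ]]
```

Request:
carry_out(commands=[[100,-0.22,-0.96,0,0,0,0],[100,-0.22,-0.96,0,0,0,0],[100,-0.22,-0.96,0,0,0,0],[100,-0.22,-0.96,0,0,0,0],[100,-0.22,-0.96,0,0,0,0],[100,-0.22,-0.96,0,0,0,0]])

```text
time: 3.3
tcp_pos: [496.9, -178.9, 249.8]
eef_rot: [0.001, 0.138, 0.99, 0.0]
contact_force: [0.8, 0.7, -0.5]
finger_gap: 85.6
finger_force: 0.0
```

Request:
carry_out(commands=[[100,-0.22,-0.96,0,0,0,0],[100,-0.22,-0.96,0,0,0,0],[100,-0.22,-0.96,0,0,0,0],[100,-0.22,-0.96,0,0,0,0],[100,-0.22,-0.96,0,0,0,0],[100,0,0,0,0,0,0]])

```text
time: 3.9
tcp_pos: [485.1, -379.4, 249.7]
eef_rot: [0.0, 0.141, 0.99, -0.001]
contact_force: [-0.3, 0.6, 0.3]
finger_gap: 85.7
finger_force: 0.0
```

```bash
python3 - <<'E'
from h import *
o=r.get_obs();print(o['tcp_pos'],o['eef_rot'],o['time'],o['q'])
im,d=optics.camera('wrist'); cv2.imwrite('pics/w2.png',cv2.resize(im[80:380,140:540],(800,600),interpolation=cv2.INTER_CUBIC)[...,::-1])
for k,z in {'collet_chuck':85,'collet_chuck_grip':134,'rack':0}.items():
    for e in optics.place_of('wrist',k)[:2]:
        print(k,round(e['conf'],2),np.round(e['point']),np.round(world('wrist',e['point'],z=z,obs=o)[0],1))
v,u=np.mgrid[0:480,0:640]; m=d>0
P=world('wrist',np.c_[u[m],v[m]],d[m],obs=o)
c=np.array([486,-380])
s=P[(P[:,2]>146)&(P[:,2]<158)]; s=s[np.hypot(*(s[:,:2]-c).T)<40]
print('nut',len(s),np.median(s[:,2]),cv2.minEnclosingCircle(s[:,:2].astype(np.float32)),s.mean(0))
f=P[(P[:,2]>96)&(P[:,2]<105)]; f=f[np.hypot(*(f[:,:2]-c).T)<40]
print('flange',len(f),np.median(f[:,2]),cv2.minEnclosingCircle(f[:,:2].astype(np.float32)))
np.savez('w2.npz',im=im,d=d,P=P,tcp=o['tcp_pos'],q=o['eef_rot'])
E
```

```text
[ 485.09507319 -379.41145356  249.74788762] [ 1.74407118e-04  1.40864674e-01  9.90028230e-01 -1.10295730e-03] 3.9 [-0.01945486  0.38710524  0.75893653  1.75696432 -0.29193664  1.11288182
  2.12102817]
collet_chuck_grip 0.56 [317. 248.] [ 494.6 -383.8  134. ]
rack 0.64 [410. 177.] [ 489.2 -286.7    0. ]
rack 0.42 [316. 248.] [ 533.9 -397.5    0. ]
nut 3127 151.7724164397325 ((494.8434753417969, -383.2218322753906), 21.408432006835938) [ 493.11654166 -382.70146282  151.48427438]
flange 581 100.32861747153282 ((494.4864196777344, -383.07769775390625), 24.915225982666016)
```

View pics/w2.png

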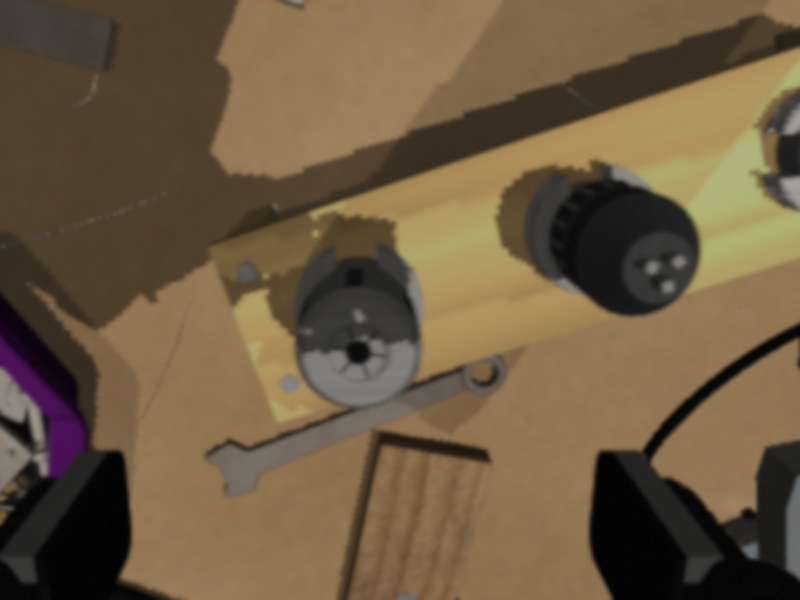

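```bash
python3 - <<'E'
from h import *
z=np.load('w2.npz');P=z['P'];c=np.array([494.6,-383.1])
q=P[:,:2]-c; rr=np.hypot(*q.T); m=(rr>21.5)&(rr<24.5)&(P[:,2]>80)&(P[:,2]<106)
ang=np.degrees(np.arctan2(q[m,1],q[m,0]))%360
for a in range(90,250,5):
    s=P[m][(ang>=a)&(ang<a+5)][:,2]
    print(a,len(s),np.round(np.median(s),1) if len(s) else '',end=' | ')
# dark notch low points inside slot
m=(rr>17)&(rr<25)&(P[:,2]>83)&(P[:,2]<98); s=q[m]; print('\n',len(s),np.degrees(np.arctan2(*s.mean(0)[::-1])))
E
```

```text
90 11 100.4 | 95 11 100.5 | 100 9 100.6 | 105 11 100.5 | 110 13 99.9 | 115 11 100.5 | 120 13 100.2 | 125 11 100.6 | 130 11 100.4 | 135 13 100.3 | 140 12 99.5 | 145 11 86.1 | 150 10 84.4 | 155 11 84.8 | 160 9 84.5 | 165 11 84.2 | 170 9 84.2 | 175 9 84.6 | 180 12 83.7 | 185 15 85.6 | 190 13 99.7 | 195 11 100.3 | 200 13 100.1 | 205 12 100.1 | 210 14 100.4 | 215 9 100.4 | 220 11 100.3 | 225 9 100.4 | 230 10 100.2 | 235 8 100.1 | 240 10 100.5 | 245 10 100.3 | 
 315 166.2316019906373
```

Request:
carry_out(commands=[[100,-0.13,-0.01,0.6,0,0,0],[100,-0.13,-0.01,0.7,0,0,0],[100,0,0,0.7,0,0,0],[100,0,0,0.7,0,0,0],[100,0,0,0.7,0,0,0],[100,0,0,0,0,0,0]])

```text
time: 4.7
tcp_pos: [495.5, -375.9, 110.5]
eef_rot: [-0.002, 0.138, 0.99, 0.001]
contact_force: [-0.6, 0.6, 0.7]
finger_gap: 85.3
finger_force: 0.0
```

```bash
python3 - <<'E'
from h import *
o=r.get_obs();print(o['tcp_pos'],o['eef_rot'],o['time'],o['q'])
im,d=optics.camera('wrist'); cv2.imwrite('pics/w3.png',im[...,::-1])
v,u=np.mgrid[0:480,0:640]; m=d>0
P=world('wrist',np.c_[u[m],v[m]],d[m],obs=o)
c=np.array([494.7,-383])
s=P[(P[:,2]>146)&(P[:,2]<158)]; s=s[np.hypot(*(s[:,:2]-c).T)<30]
print('nut',len(s),np.median(s[:,2]),cv2.minEnclosingCircle(s[:,:2].astype(np.float32)),s.mean(0))
E
```

```text
[ 495.48370838 -375.93660152  110.50617027] [-0.00215228  0.13770446  0.99047031  0.00118886] 4.7 [ 0.06288496  0.55593659  0.65455032  1.85655838 -0.43016621  0.8795505
  2.22129158]
nut 13029 151.80234282801172 ((494.30706787109375, -382.82373046875), 21.369464874267578) [ 491.49761568 -381.98862408  151.46489264]
```

View pics/w3.png

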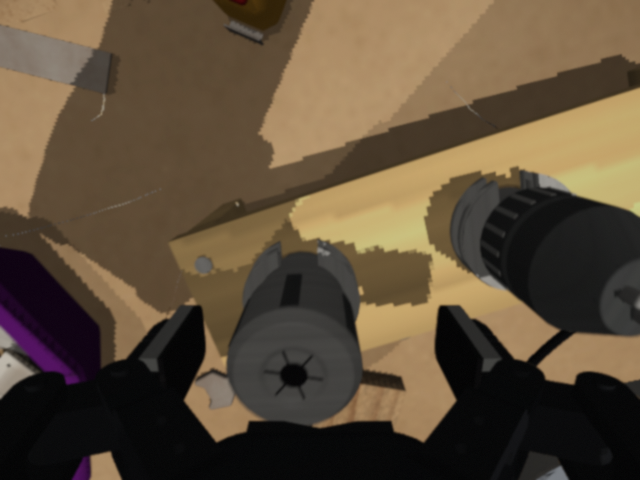

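The chuck's nut sits at (295,370), left of the finger midline at about (322), so the tool is about 7 mm too far to +y. I'll shift it and then grip.

Request:
carry_out(commands=[[100,-0.02,-0.17,0,0,0,0],[100,0,0,0,0,0,0]])

```text
time: 4.95
tcp_pos: [495.5, -387.0, 115.2]
eef_rot: [0.001, 0.139, 0.99, -0.001]
contact_force: [-0.7, 0.3, -0.4]
finger_gap: 85.1
finger_force: 0.0
```

Request:
carry_out(commands=[[0,0,0,0,0,0,0],[0,0,0,0,0,0,0],[0,0,0,0,0,0,0],[0,0,0,0,0,0,0],[0,0,0,0,0,0,0],[0,0,0,0,0,0,0],[0,0,0,0,0,0,0]], grip_force=60)

```text
time: 5.65
tcp_pos: [495.2, -385.7, 113.9]
eef_rot: [0.0, 0.139, 0.99, 0.0]
contact_force: [-1.8, 1.9, 7.2]
finger_gap: 40.6
finger_force: 59.6
```

Request:
carry_out(commands=[[0,0,0,-0.4,0,0,0],[0,0,0,-0.8,0,0,0],[0,0,0,-0.8,0,0,0],[0,0,0,-0.8,0,0,0],[0,0,0,-0.8,0,0,0],[0,0,0,-0.7,0,0,0],[0,0.12,0.4,0,0,0,0],[0,0.2,0.8,0,0,0,0]])

```text
time: 6.45
tcp_pos: [494.7, -337.9, 286.9]
eef_rot: [0.001, 0.141, 0.99, -0.001]
contact_force: [-0.1, 1.6, -6.5]
finger_gap: 41.1
finger_force: 62.2
```

Request:
carry_out(commands=[[0,0.24,0.97,0,0,0,0],[0,0.24,0.97,0,0,0,0],[0,0.24,0.97,0,0,0,0],[0,0.24,0.97,0,0,0,0],[0,0.24,0.97,0,0,0,0],[0,0.24,0.97,0,0,0,0],[0,0.24,0.97,0,0,0,0],[0,0.24,0.97,0,0,0,0]])

```text
time: 7.25
tcp_pos: [506.8, -15.4, 286.0]
eef_rot: [0.0, 0.139, 0.99, 0.0]
contact_force: [1.1, 0.1, -6.7]
finger_gap: 40.6
finger_force: 62.3
```

Request:
carry_out(commands=[[0,0.24,0.97,0,0,0,0],[0,0.2,0.77,0,0,0,0],[0,0,0,0,0,0,-1],[0,0,0,0,0,0,-1],[0,0,0,0,0,0,-1],[0,0,0,0,0,0,-1],[0,0,0,0,0,0,-1],[0,0,0,0,0,0,0]])

```text
time: 8.05
tcp_pos: [509.4, 54.7, 285.8]
eef_rot: [-0.0, -0.209, 0.978, -0.0]
contact_force: [-0.1, 0.8, -6.2]
finger_gap: 40.5
finger_force: 62.4
```

```bash
python3 - <<'E'
from h import *
o=r.get_obs();print(o['tcp_pos'],rot(o['eef_rot']).as_matrix().round(3),o['time'],o['q'][6],o['finger_gap'],o['contact_force'])
im,d=optics.camera('wrist'); cv2.imwrite('pics/w4.png',im[...,::-1])
v,u=np.mgrid[0:480,0:640]; m=d>0
P=world('wrist',np.c_[u[m],v[m]],d[m],obs=o); t=np.array(o['tcp_pos'])
np.savez('w4.npz',P=P,t=t)
s=P[np.hypot(*(P[:,:2]-t[:2]).T)<35]; s=s[s[:,2]>t[2]-60]
h=np.histogram(s[:,2]-t[2],bins=np.arange(-60,80,4));print(h)
E
```

```text
[509.38652197  54.73380699 285.79150212] [[-0.913 -0.409 -0.   ]
 [-0.409  0.913 -0.   ]
 [ 0.    -0.    -1.   ]] 8.05 1.8257762658414671 40.466773481189186 [-0.13808234  0.80775641 -6.15952763]
(array([   23,    31,    37,    33,    28,     4,     0,    71,   357,
         168,   140,  1737,   217,   157,     8,    67,   433,   657,
         748,   813,   900,   965,  1074,  1896, 12535,   417,   663,
         847,  1062,   688,    31,   580,  1326,  2761]), array([-60, -56, -52, -48, -44, -40, -36, -32, -28, -24, -20, -16, -12,
        -8,  -4,   0,   4,   8,  12,  16,  20,  24,  28,  32,  36,  40,
        44,  48,  52,  56,  60,  64,  68,  72,  76]))
```

View pics/w4.png

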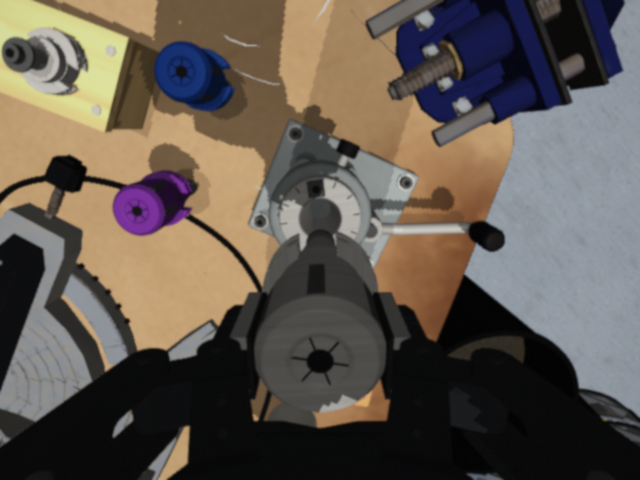

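The view shows the chuck gripped upright at (320,340), its near flange slot at (318,240), above the nose at (318,205) with a dog at (316,187). Next I'll measure the slot angle and axis from the depth cloud.

```bash
python3 - <<'E'
from h import *
z=np.load('w4.npz');P=z['P'];t=z['t']; D=P-t
near=np.hypot(D[:,0],D[:,1])<40
def circ(s,R0):
    from scipy.optimize import least_squares
    return least_squares(lambda p:np.maximum(np.hypot(*(s-p).T)-R0,0),s.mean(0)*0+[0,0]).x
s=D[near&(D[:,2]>35)&(D[:,2]<41)]; print('top z',np.median(s[:,2]))
s=s[:,:2]; s=s[np.hypot(*s.T)<23.5]; print(cv2.minEnclosingCircle(s.astype(np.float32)))
f=D[near&(D[:,2]>-18)&(D[:,2]<-9)];print('fl',len(f),np.median(f[:,2]),f[:,:2].min(0),f[:,:2].max(0)); print(cv2.minEnclosingCircle(f[:,:2].astype(np.float32)))
from collections import Counter
for c in ([0,0],cv2.minEnclosingCircle(f[:,:2].astype(np.float32))[0]):
    q=f[:,:2]-c; rr=np.hypot(*q.T); a=np.degrees(np.arctan2(q[:,1],q[:,0]))%360; m=(rr>21.3)&(rr<24.5)
    print(sorted(Counter((a[m]//4*4).astype(int)).items()))
E
```

```text
top z 38.12024173762552
((-0.014826665632426739, -0.004890930838882923), 23.48548126220703)
fl 1984 -13.43790454732843 [-25.84040805 -25.5147301 ] [ 9.3165322  21.53045881]
((-2.0021257400512695, -1.391169548034668), 24.885498046875)
[(np.int64(112), 2), (np.int64(116), 15), (np.int64(120), 24), (np.int64(124), 24), (np.int64(128), 27), (np.int64(132), 24), (np.int64(136), 28), (np.int64(140), 29), (np.int64(144), 26), (np.int64(148), 26), (np.int64(152), 24), (np.int64(156), 26), (np.int64(160), 30), (np.int64(164), 24), (np.int64(168), 28), (np.int64(172), 29), (np.int64(176), 26), (np.int64(180), 29), (np.int64(184), 21), (np.int64(228), 27), (np.int64(232), 26), (np.int64(236), 30), (np.int64(240), 26), (np.int64(244), 28), (np.int64(248), 28), (np.int64(252), 25), (np.int64(256), 28), (np.int64(260), 26), (np.int64(264), 25), (np.int64(268), 28), (np.int64(272), 27), (np.int64(276), 23), (np.int64(280), 27), (np.int64(284), 24), (np.int64(288), 14), (np.int64(292), 3)]
[(np.int64(108), 5), (np.int64(112), 20), (np.int64(116), 29), (np.int64(120), 27), (np.int64(124), 23), (np.int64(128), 26), (np.int64(132), 27), (np.int64(136), 30), (np.int64(140), 28), (np.int64(144), 27), (np.int64(148), 30), (np.int64(152), 27), (np.int64(156), 30), (np.int64(160), 30), (np.int64(164), 29), (np.int64(168), 31), (np.int64(172), 27), (np.int64(176), 27), (np.int64(180), 30), (np.int64(184), 15), (np.int64(228), 26), (np.int64(232), 27), (np.int64(236), 25), (np.int64(240), 24), (np.int64(244), 29), (np.int64(248), 22), (np.int64(252), 27), (np.int64(256), 26), (np.int64(260), 28), (np.int64(264), 27), (np.int64(268), 27), (np.int64(272), 22), (np.int64(276), 24), (np.int64(280), 24), (np.int64(284), 27), (np.int64(288), 23), (np.int64(292), 26), (np.int64(296), 6)]
```

```bash
python3 - <<'E'
from h import *
from scipy.optimize import least_squares
z=np.load('w4.npz');P=z['P'];t=z['t']
s=P[(P[:,2]>112)&(P[:,2]<121)]; s=s[np.hypot(*(s[:,:2]-[511,55.5]).T)<40]
print(len(s),np.median(s[:,2]))
q=s[:,:2]; hull=cv2.convexHull(q.astype(np.float32))[:,0]
h=hull
for _ in range(3):
    c=least_squares(lambda p:np.hypot(*(h-p).T)-33.5,[511,55.5],loss='soft_l1',f_scale=.5).x; h=hull[abs(np.hypot(*(hull-c).T)-33.5)<1.2]; print(c,len(h))
d=P[(P[:,2]>122)&(P[:,2]<128)]; d=d[np.hypot(*(d[:,:2]-c).T)<33]; a=d[:,:2]-c
near=a@[-.85,-.53]>10; print(near.sum(),d[near].mean(0),np.degrees(np.arctan2(*(d[near][:,:2].mean(0)-c)[::-1])))
print('chuck flange',t[:2]+[-2,-1.39])
E
```

```text
2776 117.32600146993028
[511.06970245  55.18290769] 50
[511.1075523   55.19876319] 50
[511.1075523   55.19876319] 50
270 [489.59706357  41.88803259 124.25106838] -148.25070055545584
chuck flange [507.38652197  53.34380699]
```

Request:
carry_out(commands=[[0,-0.1,0,0,0,0,-0.6],[0,0,0,0.5,0,0,0],[0,0,0,0.7,0,0,0],[0,0,0,0.7,0,0,0],[0,0,0,0.4,0,0,0],[0,0,0,0.1,0,0,0],[0,0,0,0,0,0,0]])

```text
time: 8.8
tcp_pos: [513.2, 56.7, 189.4]
eef_rot: [-0.0, -0.248, 0.969, -0.0]
contact_force: [0.8, -0.5, -5.9]
finger_gap: 40.8
finger_force: 62.6
```

```bash
cat > s.py <<'E'
from h import *
o=r.get_obs();p=np.array(o['tcp_pos']);M=rot(o['eef_rot']).as_matrix()
print('t',o['time'],'tcp',p.round(1),'yaw',np.degrees(np.arctan2(-M[1,0],-M[0,0])).round(2),'tilt',M[:,2].round(4),'F',np.round(o['contact_force'],1),'M',np.round(o['wrist_torque'],2),'flange z',(p[2]-29.4).round(1),'gap',round(o['finger_gap'],1))
E
python3 s.py
```

```text
t 8.8 tcp [513.2  56.7 189.4] yaw 28.66 tilt [-6.e-04 -5.e-04 -1.e+00] F [ 0.8 -0.5 -5.9] M [ 0.02  0.03 -0.  ] flange z 160.0 gap 40.8
```

Request:
carry_out(commands=[[0,0,0,0.15,0,0,0],[0,0,0,0.15,0,0,0],[0,0,0,0.15,0,0,0],[0,0,0,0,0,0,0]])

```text
time: 9.2
tcp_pos: [512.9, 56.8, 170.6]
eef_rot: [-0.001, -0.249, 0.969, -0.0]
contact_force: [-0.6, 0.3, -5.6]
finger_gap: 40.9
finger_force: 62.6
```

```bash
python3 s.py
```

```text
t 9.2 tcp [512.9  56.8 170.6] yaw 28.81 tilt [-1.e-03 -3.e-04 -1.e+00] F [-0.6  0.3 -5.6] M [0.02 0.03 0.03] flange z 141.2 gap 40.9
```

Request:
carry_out(commands=[[0,0,0,0.1,0,0,0],[0,0,0,0.1,0,0,0],[0,0,0,0.1,0,0,0],[0,0,0,0,0,0,0]])

```text
time: 9.6
tcp_pos: [513.0, 56.7, 158.7]
eef_rot: [-0.0, -0.249, 0.969, -0.0]
contact_force: [-2.3, -0.4, -5.1]
finger_gap: 40.8
finger_force: 62.6
```

```bash
python3 s.py
```

```text
t 9.6 tcp [513.   56.7 158.7] yaw 28.81 tilt [-9.e-04 -5.e-04 -1.e+00] F [-2.3 -0.4 -5.1] M [-0.32  0.27  0.03] flange z 129.3 gap 40.8
```

Request:
carry_out(commands=[[0,0.012,0.007,0,0,0,0],[0,0,0,0.03,0,0,0],[0,0,0,0.03,0,0,0],[0,0,0,0.03,0,0,0],[0,0,0,0,0,0,0]])

```text
time: 10.1
tcp_pos: [512.8, 57.0, 155.6]
eef_rot: [0.0, -0.249, 0.969, 0.0]
contact_force: [-0.8, 0.6, -4.8]
finger_gap: 40.5
finger_force: 62.6
```

```bash
python3 s.py
```

```text
t 10.1 tcp [512.8  57.  155.6] yaw 28.83 tilt [ 1.e-04  1.e-04 -1.e+00] F [-0.8  0.6 -4.8] M [ 0.04  0.04 -0.  ] flange z 126.2 gap 40.5
```

Request:
carry_out(commands=[[0,0,0,0.02,0,0,0],[0,0,0,0.02,0,0,0],[0,0,0,0.02,0,0,0],[0,0,0,0,0,0,0]])

```text
time: 10.5
tcp_pos: [512.7, 56.9, 153.2]
eef_rot: [-0.0, -0.249, 0.969, -0.0]
contact_force: [-0.3, -1.0, -5.5]
finger_gap: 41.0
finger_force: 62.6
```

```bash
python3 s.py
```

```text
t 10.5 tcp [512.7  56.9 153.2] yaw 28.82 tilt [-1.e-04 -1.e-04 -1.e+00] F [-0.3 -1.  -5.5] M [ 0.01 -0.03 -0.05] flange z 123.8 gap 41.0
```

Request:
carry_out(commands=[[0,0,0,0.02,0,0,0],[0,0,0,0.02,0,0,0],[0,0,0,0,0,0,0]])

```text
time: 10.8
tcp_pos: [512.7, 56.8, 151.6]
eef_rot: [-0.0, -0.249, 0.969, -0.0]
contact_force: [-0.3, -0.6, -5.1]
finger_gap: 40.4
finger_force: 62.6
```

```bash
python3 s.py
```

```text
t 10.8 tcp [512.7  56.8 151.6] yaw 28.83 tilt [-2.e-04 -1.e-04 -1.e+00] F [-0.3 -0.6 -5.1] M [ 0.02  0.05 -0.01] flange z 122.2 gap 40.4
```

Already past the dog tops without contact, so I'll carry on gently.

Request:
carry_out(commands=[[0,0,0,0.02,0,0,0],[0,0,0,0.02,0,0,0],[0,0,0,0,0,0,0]])

```text
time: 11.1
tcp_pos: [512.6, 56.8, 150.0]
eef_rot: [-0.0, -0.249, 0.969, -0.0]
contact_force: [-0.2, 0.5, -5.4]
finger_gap: 40.4
finger_force: 62.6
```

Request:
carry_out(commands=[[0,0,0,0.02,0,0,0],[0,0,0,0.015,0,0,0],[0,0,0,0,0,0,0]])

```text
time: 11.4
tcp_pos: [512.7, 56.7, 148.6]
eef_rot: [-0.0, -0.249, 0.969, -0.0]
contact_force: [0.2, -1.7, -6.6]
finger_gap: 40.9
finger_force: 62.6
```

```bash
python3 s.py
```

```text
t 11.4 tcp [512.7  56.7 148.6] yaw 28.82 tilt [-2.e-04 -2.e-04 -1.e+00] F [ 0.2 -1.7 -6.6] M [-0.41  0.12 -0.02] flange z 119.2 gap 40.9
```

Request:
carry_out(commands=[[0,0.004,-0.007,0,0,0,0],[0,0,0,0.0125,0,0,0],[0,0,0,0.0125,0,0,0],[0,0,0,0,0,0,0]])

```text
time: 11.8
tcp_pos: [512.7, 56.5, 147.6]
eef_rot: [-0.0, -0.249, 0.969, -0.0]
contact_force: [-1.2, -1.4, -5.4]
finger_gap: 40.6
finger_force: 62.6
```

```bash
python3 s.py
```

```text
t 11.8 tcp [512.7  56.5 147.6] yaw 28.82 tilt [-2.e-04 -1.e-04 -1.e+00] F [-1.2 -1.4 -5.4] M [-0.24  0.31  0.07] flange z 118.2 gap 40.6
```

Request:
carry_out(commands=[[0,0.01,-0.001,0.01,0,0,0],[0,0,0,0.01,0,0,0],[0,0,0,0,0,0,0]])

```text
time: 12.1
tcp_pos: [512.5, 56.4, 147.0]
eef_rot: [0.0, -0.249, 0.969, 0.0]
contact_force: [-0.4, 0.3, -3.1]
finger_gap: 40.9
finger_force: 63.0
```

```bash
python3 s.py
```

```text
t 12.1 tcp [512.5  56.4 147. ] yaw 28.83 tilt [ 1.e-04  1.e-04 -1.e+00] F [-0.4  0.3 -3.1] M [-0.09  0.18  0.04] flange z 117.6 gap 40.9
```

Request:
carry_out(commands=[[0,0,0,0.008,0,0,0],[0,0,0,0,0,0,0]])

```text
time: 12.3
tcp_pos: [512.5, 56.4, 146.9]
eef_rot: [0.0, -0.249, 0.969, 0.0]
contact_force: [-3.5, -0.7, 2.1]
finger_gap: 41.1
finger_force: 63.6
```

Request:
carry_out(commands=[[0,0,0,0.008,0,0,0],[0,0,0,0,0,0,0]])

```text
time: 12.5
tcp_pos: [512.5, 56.4, 146.8]
eef_rot: [0.0, -0.249, 0.969, 0.0]
contact_force: [-6.8, 0.4, 11.6]
finger_gap: 40.8
finger_force: 64.3
```

```bash
python3 s.py
```

```text
t 12.5 tcp [512.5  56.4 146.8] yaw 28.82 tilt [ 2.e-04  4.e-04 -1.e+00] F [-6.8  0.4 11.6] M [-0.27  1.33 -0.04] flange z 117.4 gap 40.8
```

The flange met a hard stop at about 118 mm. I'll ease off, open the gripper and lift.

Request:
carry_out(commands=[[0,0,0,-0.012,0,0,0],[100,0,0,0,0,0,0],[100,0,0,0,0,0,0],[100,0,0,0,0,0,0],[100,0,0,0,0,0,0],[100,0,0,0,0,0,0],[100,0,0,0,0,0,0]])

```text
time: 13.2
tcp_pos: [512.5, 56.3, 146.7]
eef_rot: [0.0, -0.249, 0.969, -0.0]
contact_force: [-0.3, -1.1, 0.6]
finger_gap: 85.2
finger_force: 0.0
```

Request:
carry_out(commands=[[100,0,0,-0.5,0,0,0],[100,0,0,-1,0,0,0],[100,0,0,-1,0,0,0],[100,0.2,0,-0.5,0,0,0],[100,0,0,0,0,0,0]])

```text
time: 13.7
tcp_pos: [506.2, 52.2, 269.5]
eef_rot: [0.002, -0.249, 0.969, 0.0]
contact_force: [0.6, -0.3, -0.1]
finger_gap: 85.1
finger_force: 0.0
```

```bash
python3 s.py; python3 - <<'E'
from h import *
o=r.get_obs()
im,d=optics.camera('wrist'); cv2.imwrite('pics/w5.png',im[...,::-1])
v,u=np.mgrid[0:480,0:640]; m=d>0
P=world('wrist',np.c_[u[m],v[m]],d[m],obs=o)
n=np.hypot(*(P[:,:2]-[511,55.3]).T)
s=P[(n<19)&(P[:,2]>175)];print('top',np.median(s[:,2]),np.linalg.lstsq(np.c_[s[:,:2],np.ones(len(s))],s[:,2],rcond=None)[0])
f=P[(n<24)&(P[:,2]>128)&(P[:,2]<150)];print('flange top hist',np.histogram(f[:,2],bins=np.arange(128,151,2)),np.median(f[f[:,2]<142][:,2]))
k=P[(P[:,2]>100)&(P[:,2]<112)&(P[:,1]>150)&(P[:,1]<230)&(P[:,0]<530)&(P[:,0]>430)];print('knob',len(k),k.mean(0) if len(k) else 0, cv2.minEnclosingCircle(k[:,:2].astype(np.float32)) if len(k) else 0)
for n_,z in {'lever_knob':86,'clamp_lever_hinge':86}.items():
    for e in optics.place_of('wrist',n_)[:2]: print(n_,round(e['conf'],2),np.round(e['point']),np.round(world('wrist',e['point'],z=z,obs=o)[0],1))
E
```

```text
t 13.7 tcp [506.2  52.2 269.5] yaw 28.79 tilt [ 0.004  0.002 -1.   ] F [ 0.6 -0.3 -0.1] M [-0.03 -0.02  0.04] flange z 240.1 gap 85.1
top 347.5621517501797 [-6.02802755e+00 -3.32264251e+00  3.48758098e+03]
flange top hist (array([  4,  13, 407, 102,  11,   1,   0,   0,   0,   0,   5]), array([128, 130, 132, 134, 136, 138, 140, 142, 144, 146, 148, 150])) 133.41198639046885
knob 502 [469.66414957 200.02128995 105.48216163] ((469.9560852050781, 202.08486938476562), 10.996365547180176)
lever_knob 0.55 [488. 257.] [471.  202.2  86. ]
clamp_lever_hinge 0.57 [372. 243.] [509.6 105.3  86. ]
```

View pics/w5.png

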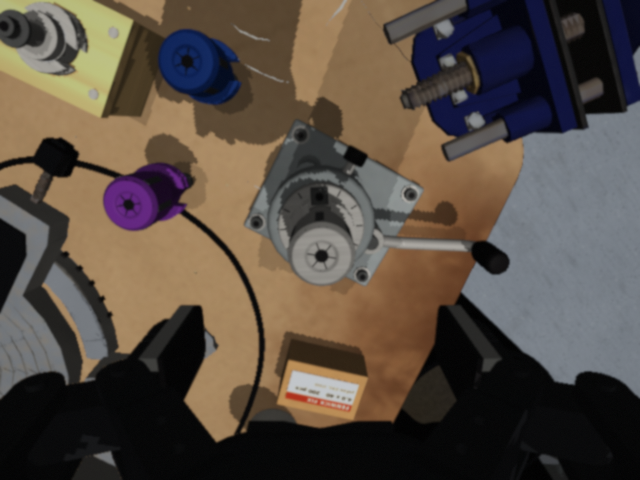

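The view shows the chuck seated at (321,235) with its flange top 16 mm above the face, so it is home. The knob is at (490,257), or (470,202) in the world. I'll go to the knob's robot side with shut fingers.

Request:
carry_out(commands=[[0,-0.08,0.5,0,0,0,0],[0,-0.08,0.95,0,0,0,0],[0,-0.08,0.95,0,0,0,0],[0,-0.07,0.95,0,0,0,0],[0,0,0.44,0,0,0,0.8],[0,0,0,0.9,0,0,0],[0,0,0,0.9,0,0,0],[0,0,0,0,0,0,0]])

```text
time: 14.65
tcp_pos: [440.6, 190.0, 190.4]
eef_rot: [-0.004, -0.195, 0.981, -0.002]
contact_force: [-0.8, -0.7, 0.5]
finger_gap: 0.1
finger_force: 0.0
```

```bash
python3 s.py; python3 - <<'E'
from h import *
o=r.get_obs()
im,d=optics.camera('wrist'); cv2.imwrite('pics/w6.png',im[...,::-1])
v,u=np.mgrid[0:480,0:640]; m=d>0
P=world('wrist',np.c_[u[m],v[m]],d[m],obs=o)
c=np.array([444,191])
for z in (40,70,100):
    s=P[(P[:,2]>z)&(P[:,2]<125)&(np.hypot(*(P[:,:2]-c).T)<130)]; s=s[(np.hypot(*(s[:,:2]-[470,202]).T)>14)]
    if len(s): dd=np.hypot(*(s[:,:2]-c).T);i=dd.argmin();print(z,s[i],dd[i])
k=P[(P[:,2]>100)&(P[:,2]<112)&(np.hypot(*(P[:,:2]-[470,202]).T)<25)];print('knob',len(k), cv2.minEnclosingCircle(k[:,:2].astype(np.float32)) if len(k) else 0)
E
```

```text
t 14.65 tcp [440.6 190.  190.4] yaw 22.45 tilt [-0.0063 -0.0051 -1.    ] F [-0.8 -0.7  0.5] M [-0.09  0.02  0.03] flange z 161.0 gap 0.1
40 [470.23757685 187.58099372  57.76453656] 26.459403680606684
70 [483.48242352 162.02055835  70.22313865] 48.97621673122353
100 [491.84387429  95.59055345 102.03148097] 106.73330688869167
knob 321 ((466.50860595703125, 200.50823974609375), 10.176610946655273)
```

View pics/w6.png

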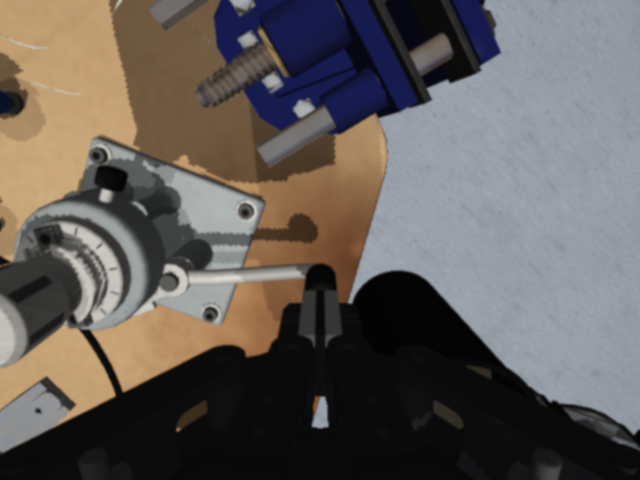

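The view shows the knob at (320,272), directly ahead of the shut fingers, with the vise well clear. Descending.

Request:
carry_out(commands=[[0,0,0,0.7,0,0,0],[0,0,0,0.8,0,0,0],[0,0,0,0.8,0,0,0],[0,0,0,0.4,0,0,0],[0,0,0,0,0,0,0]])

```text
time: 15.2
tcp_pos: [443.0, 191.0, 86.2]
eef_rot: [-0.001, -0.194, 0.981, -0.001]
contact_force: [-0.1, -0.4, 1.5]
finger_gap: -0.0
finger_force: 0.0
```

Request:
carry_out(commands=[[0,-0.1,0,0,0,0,0],[0,-0.1,0,0,0,0,0],[0,-0.1,0,0,0,0,0.1],[0,-0.1,0,0,0,0,0.2]])

```text
time: 15.6
tcp_pos: [458.6, 197.8, 87.6]
eef_rot: [0.0, -0.173, 0.985, 0.0]
contact_force: [-2.7, 0.3, 1.5]
finger_gap: 0.2
finger_force: 1.4
```

```bash
python3 s.py
```

```text
t 15.6 tcp [458.6 197.8  87.6] yaw 19.93 tilt [ 7.e-04  9.e-04 -1.e+00] F [-2.7  0.3  1.5] M [0.01 0.63 0.01] flange z 58.2 gap 0.2
```

Request:
carry_out(commands=[[0,-0.15,0.02,0,0,0,0.41],[0,-0.15,0.02,0,0,0,0.41],[0,-0.15,0.02,0,0,0,0.41],[0,-0.15,0.02,0,0,0,0.41],[0,-0.15,0.02,0,0,0,0.41],[0,-0.15,0.02,0,0,0,0.41],[0,-0.15,0.02,0,0,0,0.41],[0,-0.15,0.02,0,0,0,0.41]])

```text
time: 16.4
tcp_pos: [504.5, 210.7, 87.1]
eef_rot: [-0.0, 0.056, 0.998, 0.0]
contact_force: [-3.4, -1.4, 1.0]
finger_gap: -0.1
finger_force: 1.4
```

```bash
python3 s.py
```

```text
t 16.4 tcp [504.5 210.7  87.1] yaw -6.43 tilt [-0.  0. -1.] F [-3.4 -1.4  1. ] M [-0.35  0.57 -0.  ] flange z 57.7 gap -0.1
```

Request:
carry_out(commands=[[0,-0.15,0.02,0,0,0,0.41],[0,-0.15,0.02,0,0,0,0.41],[0,0,0,0,0,0,0]])

```text
time: 16.7
tcp_pos: [517.2, 210.7, 87.0]
eef_rot: [0.0, 0.112, 0.994, 0.0]
contact_force: [-0.4, -0.7, -0.5]
finger_gap: 0.1
finger_force: 0.0
```

Request:
carry_out(commands=[[0,-0.075,0.01,0,0,0,0.2],[0,0,0,0,0,0,0]])

```text
time: 16.9
tcp_pos: [519.5, 210.5, 86.9]
eef_rot: [0.0, 0.125, 0.992, 0.0]
contact_force: [0.3, -1.7, -0.6]
finger_gap: -0.1
finger_force: 0.0
```

```bash
python3 s.py
```

```text
t 16.9 tcp [519.5 210.5  86.9] yaw -14.42 tilt [ 4.e-04  2.e-04 -1.e+00] F [ 0.3 -1.7 -0.6] M [ 0.01 -0.03 -0.  ] flange z 57.5 gap -0.1
```

Request:
carry_out(commands=[[0,-0.075,0.005,0,0,0,0.2],[0,-0.075,0.005,0,0,0,0.2]])

```text
time: 17.1
tcp_pos: [523.0, 210.2, 86.5]
eef_rot: [-0.002, 0.153, 0.988, 0.0]
contact_force: [-27.3, 8.9, 16.7]
finger_gap: 0.1
finger_force: 14.6
```

Request:
carry_out(commands=[[0,-0.075,0.005,0,0,0,0.2],[0,-0.05,0.005,0,0,0,0.15]])

```text
time: 17.3
tcp_pos: [523.5, 210.8, 85.8]
eef_rot: [-0.006, 0.176, 0.984, -0.0]
contact_force: [-50.5, 16.9, 30.6]
finger_gap: -0.2
finger_force: 27.0
```

```bash
python3 s.py; python3 - <<'E'
from h import *
o=r.get_obs()
im,d=optics.camera('wrist'); cv2.imwrite('pics/w7.png',im[...,::-1])
im,d=optics.camera('top'); cv2.imwrite('pics/t2.png',im[...,::-1])
E
```

```text
t 17.3 tcp [523.5 210.8  85.8] yaw -20.3 tilt [-0.0127  0.0019 -0.9999] F [-50.5  16.9  30.6] M [ 3.57 10.29  0.03] flange z 56.4 gap -0.2
```

View pics/w7.png

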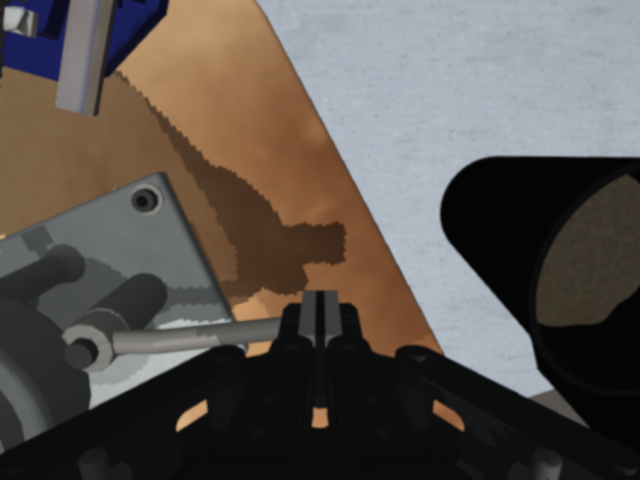

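The lever hit a hard stop after about 0.63 rad of swing. I'll back off, rise and check.

Request:
carry_out(commands=[[0,0.15,0,0,0,0,0],[0,0.3,0,0,0,0,0],[0,0.3,0,0,0,0,0],[0,0,0,-0.8,0,0,0],[0,0,0,-1,0,0,0],[0,0,0,-1,0,0,0],[0,0.3,0,-1,0,0,0],[0,0,0,-0.5,0,0,0]])

```text
time: 18.2
tcp_pos: [490.3, 223.3, 261.8]
eef_rot: [0.001, 0.177, 0.984, 0.002]
contact_force: [1.1, -0.8, -0.9]
finger_gap: -0.2
finger_force: 0.0
```

Request:
carry_out(commands=[[0,0.9,-0.3,0,0,0,0],[0,0.9,-0.3,0,0,0,0],[0,0,0,0,0,0,0]])

```text
time: 18.5
tcp_pos: [410.9, 225.4, 258.6]
eef_rot: [-0.001, 0.176, 0.984, 0.001]
contact_force: [0.5, -0.1, -0.6]
finger_gap: 0.0
finger_force: 0.0
```

```bash
python3 s.py; python3 - <<'E'
from h import *
o=r.get_obs()
im,d=optics.camera('wrist'); cv2.imwrite('pics/w8.png',im[...,::-1])
v,u=np.mgrid[0:480,0:640]; m=d>0
P=world('wrist',np.c_[u[m],v[m]],d[m],obs=o)
n=np.hypot(*(P[:,:2]-[511,55.3]).T)
f=P[(n<24)&(P[:,2]>128)&(P[:,2]<142)];print('flange top',len(f),np.median(f[:,2]))
k=P[(P[:,2]>98)&(P[:,2]<112)&(np.hypot(*(P[:,:2]-[535,205]).T)<35)];k0=cv2.minEnclosingCircle(k[:,:2].astype(np.float32)) if len(k) else None;print('knob',len(k),k0)
if k0: print('turn', np.arctan2(202-105,470-509.6)-np.arctan2(k0[0][1]-105,k0[0][0]-509.6))
for n_,z in {'lever_knob':86,'clamp_lever_hinge':86}.items():
    for c in ('wrist','side'):
        if c=='side': im,_=optics.camera('side')
        for e in optics.place_of(c,n_)[:1]: print(c,n_,round(e['conf'],2),np.round(world(c,e['point'],z=z,obs=o)[0],1))
E
```

```text
t 18.5 tcp [410.9 225.4 258.6] yaw -20.25 tilt [-0.0017  0.0017 -1.    ] F [ 0.5 -0.1 -0.6] M [-0.01  0.03  0.01] flange z 229.2 gap 0.0
flange top 91 133.6973367909457
knob 0 None
side lever_knob 0.84 [544.3 194.1  86. ]
wrist clamp_lever_hinge 0.79 [507.2 106.7  86. ]
side clamp_lever_hinge 0.81 [506.5 106.2  86. ]
```

View pics/w8.png

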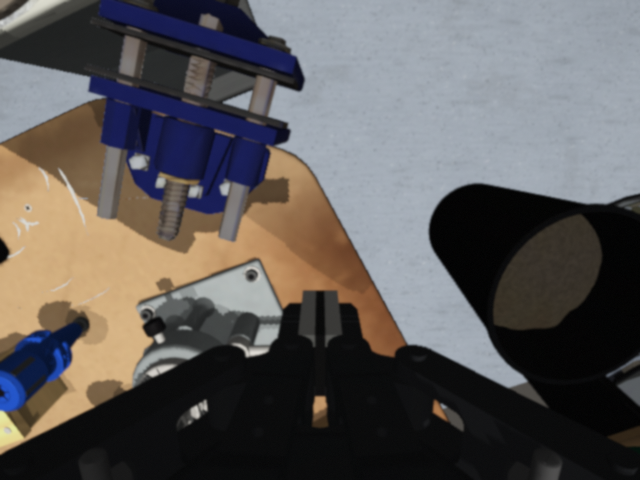

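The wrist view shows only the stand edge at (200,340), because the fingers hide the knob. I'll measure it with the top camera's depth instead.

```bash
python3 - <<'E'
from h import *
v,u=np.mgrid[0:480,0:640]
d0=np.load('top_d.npy'); im,d1=optics.camera('top')
for d in (d0,d1):
    m=d>0; P=world('top',np.c_[u[m],v[m]],d[m])
    k=P[(P[:,2]>90)&(P[:,2]<118)&(P[:,1]>165)&(P[:,1]<240)&(P[:,0]>430)&(P[:,0]<590)]
    c=cv2.minEnclosingCircle(k[:,:2].astype(np.float32))if len(k) else ((0,0),0); print(len(k),c,k.mean(0) if len(k) else '', np.arctan2(c[0][1]-105.3,c[0][0]-509.6))
for e in optics.place_of('top','lever_knob')[:1]: print(e['conf'],world('top',e['point'],z=86)[0])
# other things unmoved: height change map over bench away from lever/chuck
D=abs(d1-d0)>8; n,_,st,ce=cv2.connectedComponentsWithStats(D.astype(np.uint8))
print([(s[4],c.round()) for s,c in zip(st[1:],ce[1:]) if s[4]>15])
E
```

```text
130 ((467.6856689453125, 201.6162109375), 11.22134780883789) [466.96323914 199.53610938 104.19490134] 1.9812529641513457
125 ((541.9071044921875, 204.38577270507812), 11.317214965820312) [541.01622644 202.12918637 104.03799615] 1.2556133141605408
0.88 [546.82782254 202.30624078  86.        ]
[(np.int32(64), array([114.,  64.])), (np.int32(52), array([98., 67.])), (np.int32(94), array([121.,  82.])), (np.int32(109), array([108.,  83.])), (np.int32(64), array([125.,  95.])), (np.int32(17), array([82., 91.])), (np.int32(37), array([128., 108.])), (np.int32(31), array([114., 111.])), (np.int32(16), array([ 63., 110.])), (np.int32(19), array([132., 157.])), (np.int32(17), array([136., 195.])), (np.int32(17), array([122., 196.])), (np.int32(26039), array([ 50., 352.])), (np.int32(26), array([104., 200.])), (np.int32(16), array([ 41., 202.])), (np.int32(174), array([135., 215.])), (np.int32(39), array([ 61., 205.])), (np.int32(112), array([ 72., 216.])), (np.int32(28), array([230., 206.])), (np.int32(18), array([ 89., 207.])), (np.int32(27), array([ 98., 210.])), (np.int32(21), array([117.,
[... 8424 characters left out ...]
.int32(27), array([177., 467.])), (np.int32(54), array([428., 470.])), (np.int32(18), array([437., 466.])), (np.int32(56), array([592., 468.])), (np.int32(27), array([159., 469.])), (np.int32(25), array([387., 467.])), (np.int32(50), array([517., 472.])), (np.int32(50), array([365., 471.])), (np.int32(36), array([464., 471.])), (np.int32(145), array([542., 473.])), (np.int32(32), array([144., 474.])), (np.int32(26), array([480., 474.])), (np.int32(18), array([582., 475.])), (np.int32(26), array([379., 476.])), (np.int32(32), array([409., 475.])), (np.int32(20), array([493., 475.])), (np.int32(26), array([508., 476.])), (np.int32(99), array([246., 477.])), (np.int32(16), array([394., 476.]))]
```

The lever has swung 0.73 rad to its hard stop. On the bench, only the lever, nose and chuck areas changed. Handing in.

```bash
python3 -c "
from bench import r
print(r.job_done())"
```

```text
the job is handed in; nothing more can be done
None
```

The collet chuck is home in the spindle nose and the lever is clamped at its stop (about 0.73 rad of swing); the arm is clear and the job is handed in. Nothing else on the bench moved. The push at the lever's stop peaked at about 60 N at the wrist, harder than the roughly 3 N it needed.

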